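Close the airbrush cleaning pot's filter cap against its seal

ROBOT

A 7-joint arm with a two-finger parallel gripper is mounted at the origin on the work surface. World frame = base frame: x ahead of the robot, y to its left, z up, the work surface at z = 0. Lengths are in m, angles in rad, forces in N, time in s.
With the tool pointing down it reaches from about 0.4 to 0.85 m from the base axis. Payload 4.5 kg.
Tool frame: the origin (TCP) lies at the very end of the fingers, on their centre line; the grasp point (between the pads) lies robot.grip_depth behind it (robot.grip_depth is the distance from the TCP to the grasp point, in m); z points along the fingers, y is the line along which they close (so a half turn about z gives the same grasp; the last joint's range is limited). The gripper opens to 88 mm and grips with 3 to 60 N. Pads are 18 mm wide; open, the fingers measure 123 mm over their backs; the gripper's body (75 mm by 187 mm) begins 45 mm behind the grasp point.
Start: joints at [1.204, 0.689, -0.195, 1.565, 0.157, 0.902, -0.215], TCP at [0.244, -0.575, 0.239] pointing down, gripper open.
Joint ranges: [-3.01, 3.01], [-0.46, 2.08], [-1.47, 1.51], [0.13, 2.56], [-1, 4.14], [0.04, 2.09], [-2.66, 2.66]. Speed limits (rad/s): [2.57, 2.57, 3.14, 3.14, 3.14, 3.14, 3.14].

INTERFACE

Orientations are given as a rotation vector (axis times angle).
In Python, from cell import robot gives the robot as it stands.
- The arm moves only by the shell command python3 nudge.py FILE [FORCE], which reads ROWS from the file FILE. ROWS is a JSON object with one list for each field, all of the same length, 1 to 10, a row being the entries at one place: x, y, z (the shift in normalised numbers (1 is 0.75 m)), turn (a turn about the tool's z in a scale on which 1.0 is 4 rad), jaw (the finger opening in m); each row is the pose to reach, as a shift and turn from the pose commanded when the command began, along the tool's axes at that moment; what a row does not reach only later rows make up. A row lasts 1/10 s, in which the tool goes at most 0.05 m and 0.15 rad, less where a joint would pass 70% of its speed; a pose out of reach is approached as far as the arm can. The fingers move at their own pace and stop on an object; FORCE is the grip in N (left out, the last holds). Time passes only in rows, so rows that do not move let the fingers close. It prints the time, the measured TCP pose, the force, the opening and the grip force at its end. Shift and turn numbers lie between -1 and 1, and a call with a number outside is refused. Input that does not fit is refused with a message, and nothing moves.
- robot.state(): the state, without advancing time (a new reading comes with each control period).
- robot.camera(name): name is "scene" or "top" or "wrist"; returns a dict with "frame" (480x640x3 uint8, blue, green, red), "depth" (480x640 float32, m along the optical axis (not along the pixel's ray), 0 where there is no reading), "vfov" (degrees; the focal length in pixels is half the picture's height over the tangent of half this angle, whatever the lens; pixels are square), "cx", "cy" (the principal point, pixels), "cam_to_world" (4x4, takes a point from camera to world coordinates). Camera axes: x right, y down, z forward; pixel columns grow to the right and rows downward; lengths in m; the calibration is good to about 2 mm. The wrist camera is an equidistant fisheye: a pixel r from the principal point sees the ray r / f radians off the axis. A picture is of the moment at which its call begins.
- robot.hand_in(): hands the job in; it is judged then, once.
The state is a dict: "t": time; "qpos": joint angles; "dq": joint speeds; "joint_efforts": joint torques, N m; "tcp_pos": TCP position; "tcp_rot": TCP orientation; "contact_force": force on the tool from outside, world axes, zero at the start; "moment": the same for the moment, N m; "grip_width": finger opening in m; "gripper_force": force on a finger pad.
Only numpy, scipy, OpenCV 4.12 (cv2) and the standard library are available. Lean on these libraries where they do the work, as an engineer would, in place of code of your own. Each camera call takes 0.05 s, during which the arm holds its last target. There are 200 camera calls.

TASK

First open the vent of the airbrush cleaning pot by pulling its small white vent cap up to its stop. Then turn the knurled filter cap on the pot until its hidden keyways drop over the pins, push it fully down against the sprung seal ring and finish while holding it pushed home with the gripper: do not let go. Leave the vent open, and leave the jars and other things on the bench where they are.

Things in the scene. Friction and masses are not known exactly. Their poses are not given: they have to be found in the camera images.
- station: airbrush cleaning station, fixed: base plate 110 mm (its x) by 215 mm (its y), 12 mm thick; at its -y end a squat glass pot, 90 mm across, its steel deck 70 mm above the bench; at its +y end a vent pipe. Origin: centre of the plate's underside, z up. Collar axis at station (0, -55) mm, vent cap axis at (0, +55) mm
- deck (a point): point on the pot's deck (70 mm above the bench) on the upright axis of the neck. The steel neck, 28 mm in diameter, stands 45 mm up from it. Three radial pins at 120 degrees (5 mm thick, tips 20.5 mm from the axis, upper edges 30 mm above the deck) stick out of the neck in directions that differ every time and lie out of sight under the collar
- collar: knurled aluminium filter cap (the collar): loose upright cylinder, 54 mm in diameter, 42 mm tall, closed on top, about 90 g. Origin: centre of its open underside, z up. Bore with 2 mm play round the neck; three hidden keyways at 120 degrees, one along its x axis, 10 mm wide. It starts level on the pins, underside 30 mm above the deck; its turn does not tell where the pins are
- collar_top (a point): centre of the collar's top, 142 mm above the bench at the start. Turned either way under a light push, within 120 degrees the keyways meet the pins (a place about 0.29 rad wide): it drops 12 mm onto the seal ring (underside 18 mm above the deck) and no longer turns. Fully home its underside is 11 mm above the deck
- seal_ring (a joint): how far the sprung seal ring around the foot of the neck is pressed down by the collar, m: 0 free, 0.007 on its stop (fully home). The spring pushes up with 4.8 N at 0 and 9 N at the stop, so the collar comes back up when the push ends
- vent_cap (a joint): how far the vent cap is pulled up, m: 0 shut (it starts at 0 to 0.003), 0.018 open at its upper stop. It slides straight up and down, grips with about 4 N and stays where it is left; it does not come off
- vent_cap_top (a point): centre of the top of the vent cap: a plain white upright plastic cap, 20 mm in diameter (its foot 24 mm), 30 mm tall, this top 125 mm above the bench when shut. It rides on a pipe 18 mm in diameter, which is clear all round down to a cross pipe whose upper edge is 46 mm above the bench
- jar_a: closed paint jar, 38 mm across, 48 mm tall; a bystander. Origin: at the middle of its underside
- jar_b: closed paint jar, 38 mm across, 48 mm tall; a bystander. Origin: at the middle of its underside
- bottle: small closed bottle, 36 mm across, 68 mm tall; a bystander. Origin: at the middle of its underside
- cup: small white mixing cup, 48 mm across, 38 mm tall; a bystander. Origin: at the middle of its underside
- shell_a: black bulbous model part, 66 mm across, 50 mm tall; a bystander. Origin: at the middle of its underside
- shell_b: small black bulbous model part, 48 mm across, 34 mm tall; a bystander. Origin: at the middle of its underside
- brush: paint brush lying on the bench, 170 mm long; a bystander. Origin: near the middle of its length

How it is judged:
On the way, in this order (a step that is already met when the one before it is completed fails the run):
1. the vent cap is pulled up (value of joint vent_cap above 0.013 m), for 0.2 s.
2. the filter cap has dropped over the pins (z of collar in the frame of deck below 0.022 m and horizontal distance between collar and deck below 0.005 m and value of joint vent_cap above 0.012 m), for 0.2 s.
At the end, for the whole second after the job is handed in: Collar over the pins and pushed home: seal ring down more than 5 of its 7 mm, collar underside 7 to 14 mm above the deck, within 5 mm of the neck axis, upright within 0.1 rad, fingers bearing on it with over 2 N; vent cap still up by over 12 mm (value of joint seal_ring above 0.005 m and z of collar in the frame of deck between 0.007 and 0.014 m and horizontal distance between collar and deck below 0.005 m and angle between collar's own z axis and vertical below 0.1 rad and contact force between the fingers and collar above 2 N and value of joint vent_cap above 0.012 m); the arm keeps its last pose, push and grip.
It fails at once if a bystander is knocked over or shifted by more than 30 mm (distance of any of jar_a, jar_b, bottle, cup, shell_a, shell_b, brush from where it was at the start of the episode above 0.03 m or angle between any of jar_a, jar_b, bottle, cup, shell_a, shell_b's own z axis and vertical above 0.6 rad).
It also fails if it takes over 56 s, if anything falls off the work surface, if the arm or the gripper's body presses on something with over 40 N, if the wrist force passes 120 N, or if a joint passes its speed limit or range.

## Working session

There is one attempt and no reset: what is moved stays moved. The work goes in short steps, Python scripts to look and compute and a shell command to move; the robot and the scene stay as the last step left them, time stands still between calls to the robot, and variables do not carry over. Pictures are saved under pics/ and viewed, at most 10 in all, crops included, and the job is handed in when it is done.

```bash
ls; mkdir -p pics
cat > h.py <<'E'
import numpy as np, cv2
from cell import robot
from scipy.spatial.transform import Rotation as R
def cloud(n):
    c=robot.camera(n); d=c["depth"]; f=240/np.tan(np.radians(c["vfov"])/2)
    v,u=np.mgrid[:480,:640]; x=u-c["cx"]; y=v-c["cy"]
    if n=="wrist":
        r=np.hypot(x,y)+1e-9; th=r/f; k=np.tan(th)/r
    else: k=1/f
    P=np.stack([x*k*d,y*k*d,d,np.ones_like(d)],-1)@np.array(c["cam_to_world"]).T
    P=P[...,:3]; P[d==0]=np.nan
    return c,P
E
python3 - <<'E'
from h import *
s=robot.state(); print({k:np.round(v,3).tolist() for k,v in s.items()}, robot.grip_depth)
ims=[]
for n in("scene","top"):
    c,P=cloud(n); np.save(f"/tmp/{n}.npy",P); cv2.imwrite(f"pics/{n}.png",c["frame"])
    print(n,np.round(c["cam_to_world"],3).tolist(),c["vfov"])
E
```

```text
cell.py
nudge.py
pics
{'t': 0.0, 'qpos': [1.204, 0.69, -0.195, 1.566, 0.157, 0.903, -0.215], 'dq': [-0.001, -0.001, -0.0, -0.0, 0.001, -0.001, -0.002], 'joint_efforts': [-0.001, -52.757, -1.267, -15.343, -0.053, 0.007, 0.0], 'tcp_pos': [0.244, -0.575, 0.238], 'tcp_rot': [-3.077, -0.625, 0.001], 'contact_force': [0.761, -0.431, -0.672], 'moment': [-0.004, -0.033, 0.013], 'gripper_force': 0.0, 'grip_width': 0.088} 0.0187
scene [[0.618, 0.528, -0.582, 1.172], [0.786, -0.401, 0.471, -0.511], [0.015, -0.749, -0.663, 0.841], [0.0, 0.0, 0.0, 1.0]] 51.5792340327619
top [[0.025, -0.988, 0.152, 0.31], [-0.999, -0.021, 0.024, -0.012], [-0.021, -0.152, -0.988, 1.414], [0.0, 0.0, 0.0, 1.0]] 43.76754882263592
```

View pics/top.png

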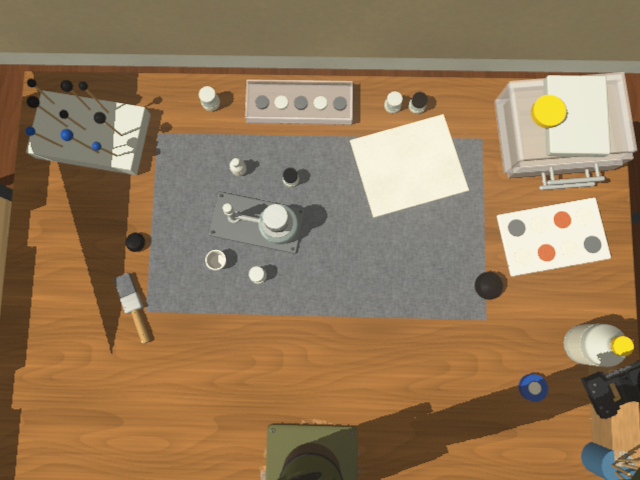

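View pics/scene.png

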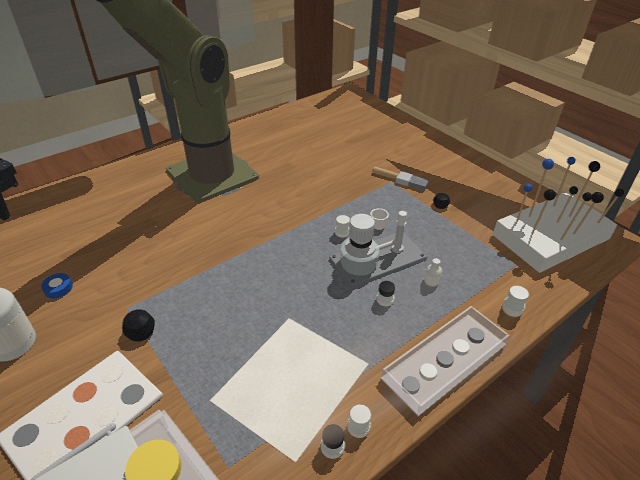

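Top view: the collar is at about (275,217) and the vent cap at (228,209). Nearby are the bottle (238,166), the jars (291,177) and (258,275), and the cup (216,260). Next I compute their positions.

Run:
```python
from h import *
for n in("top","scene"):
    P=np.load(f"/tmp/{n}.npy"); p=P.reshape(-1,3)
    # collar top, from height near first guess
    g0=np.nanmedian(P[212:220,270:280].reshape(-1,3),0) if n=="top" else g0
    v0=np.nanmedian(P[206:212,226:231].reshape(-1,3),0) if n=="top" else v0
    for nm,g,z0,z1,r in(("collar",g0,.134,.150,.045),("vent",v0,.115,.135,.025),("pot deck",g0,.06,.08,.06)):
        m=(np.hypot(*(p[:,:2]-g[:2]).T)<r)&(p[:,2]>z0)&(p[:,2]<z1)
        q=p[m].astype(np.float32)
        if len(q)<3: print(nm,len(q));continue
        print(n,nm,len(q),q.mean(0).round(4),q.min(0).round(4),q.max(0).round(4),"circ",np.round(cv2.minEnclosingCircle(q[:,:2])[0],4),round(cv2.minEnclosingCircle(q[:,:2])[1],4))
    if n=="top":
        for nm,(u,v) in dict(bottle=(238,166),jar=(291,177),jar2=(258,275),cup=(216,253)).items(): print(nm,P[v,u].round(3))
        from collections import OrderedDict
        c=cv2.imread("pics/top.png"); cv2.imwrite("pics/topc.png",cv2.resize(c[140:300,190:330],None,fx=4,fy=4,interpolation=cv2.INTER_CUBIC)[:600])
```

```text
Traceback (most recent call last):
cv2.error: OpenCV(4.12.0) /io/opencv/modules/imgproc/src/shapedescr.cpp:201: error: (-215:Assertion failed) count >= 0 && (depth == CV_32F || depth == CV_32S) in function 'minEnclosingCircle'
```

Run:
```python
from h import *
for n in("top","scene"):
    P=np.load(f"/tmp/{n}.npy"); p=P.reshape(-1,3)
    if n=="top":
        g0=np.nanmedian(P[212:220,270:280].reshape(-1,3),0); v0=np.nanmedian(P[206:212,226:231].reshape(-1,3),0)
    for nm,g,z0,z1,r in(("collar",g0,.134,.150,.045),("vent",v0,.115,.135,.025),("pot deck",g0,.06,.08,.06)):
        m=(np.hypot(*(p[:,:2]-g[:2]).T)<r)&(p[:,2]>z0)&(p[:,2]<z1)
        q=p[m]
        if len(q)<3: print(n,nm,len(q),g);continue
        C,rr=cv2.minEnclosingCircle(np.ascontiguousarray(q[:,:2],dtype=np.float32))
        print(n,nm,len(q),q.mean(0).round(4),q.min(0).round(4),q.max(0).round(4),"circ",np.round(C,4),round(rr,4))
    if n=="top":
        for nm,(u,v) in dict(bottle=(238,166),jar=(291,177),jar2=(258,275),cup=(216,253)).items(): print(nm,P[v,u].round(3))
        c=cv2.imread("pics/top.png"); cv2.imwrite("pics/topc.png",cv2.resize(c[145:290,190:330],None,fx=4,fy=4,interpolation=cv2.INTER_CUBIC))
```

```text
top collar 484 [0.5567 0.0898 0.1411] [0.5308 0.0623 0.1341] [0.584  0.1169 0.1491] circ [0.5576 0.0897] 0.0278
top vent 70 [0.577  0.1975 0.1245] [0.5681 0.1879 0.1151] [0.5885 0.2081 0.1299] circ [0.5779 0.1979] 0.0107
top pot deck 390 [0.5433 0.085  0.0668] [0.5159 0.0456 0.06  ] [0.5987 0.1331 0.0781] circ [0.5566 0.0896] 0.0446
bottle [0.693 0.189 0.05 ]
jar [0.669 0.063 0.048]
jar2 [0.436 0.132 0.05 ]
cup [0.489 0.237 0.017]
scene collar 368 [0.5627 0.0862 0.1419] [0.5325 0.0605 0.134 ] [0.5871 0.1163 0.1468] circ [0.5596 0.0886] 0.0286
scene vent 67 [0.5818 0.1949 0.1233] [0.5698 0.1867 0.1151] [0.5915 0.207  0.1308] circ [0.5804 0.1973] 0.0112
scene pot deck 490 [0.5727 0.0774 0.0676] [0.5194 0.046  0.06  ] [0.6031 0.1326 0.0763] circ [0.5616 0.0885] 0.0444
```

View pics/topc.png

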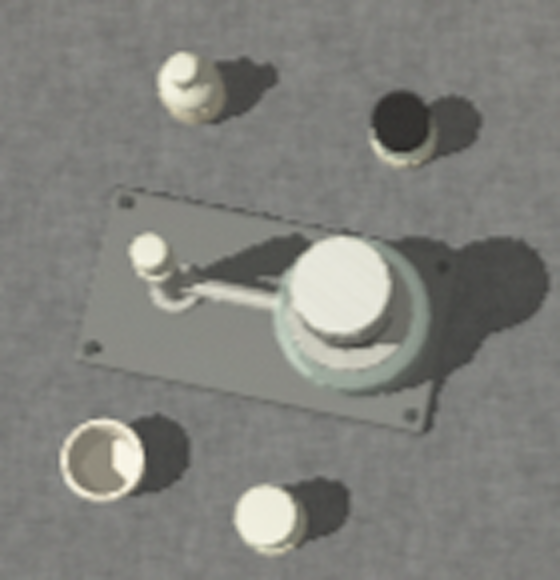

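The two cameras agree: collar at about (0.5586, 0.089) and vent at (0.579, 0.1975). They are 110 mm apart, as specified. I'll work out the approach in tool axes.

```bash
cat >> h.py <<'E'
def to(x,y,z):
    s=robot.state(); M=R.from_rotvec(s["tcp_rot"])
    print("t",round(s["t"],2),"tcp",np.round(s["tcp_pos"],4),"tool x",np.round(M.as_matrix()[:,0],3),"q",np.round(s["qpos"],2),"delta",np.round(M.inv().apply(np.array([x,y,z])-s["tcp_pos"]),4))
E
python3 -c "
from h import *
to(.579,.1975,.20)"
```

```text
t 0.1 tcp [ 0.2436 -0.575   0.238 ] tool x [ 0.921  0.39  -0.   ] q [ 1.2   0.69 -0.19  1.57  0.16  0.9  -0.22] delta [ 0.6103 -0.5803  0.0389]
```

The rows are not in the units I measure in: shifts go in shares of 0.75 m and turns go in shares of 4 rad. I convert before sending: 0.61 m / 0.75 = 0.8133, -0.58 m / 0.75 = -0.7733.

```bash
echo '{"x":[0.8133,0.8133,0.8133,0.8133,0.8133,0.8133,0.8133,0.8133,0.8133,0.8133],"y":[-0.7733,-0.7733,-0.7733,-0.7733,-0.7733,-0.7733,-0.7733,-0.7733,-0.7733,-0.7733],"z":[0,0,0,0,0,0,0,0,0,0],"turn":[0,0,0,0,0,0,0,0,0,0],"jaw":[0.06,0.06,0.06,0.06,0.06,0.06,0.06,0.06,0.06,0.06]}' > mv.in && python3 nudge.py mv.in; python3 -c "
from h import *
to(.579,.1975,.20)"
```

```text
t: 1.1
tcp_pos: [0.4434, -0.115, 0.2386]
tcp_rot: [3.079, 0.625, -0.001]
contact_force: [1.0, -0.6, -0.4]
grip_width: 0.0597
gripper_force: 0.0
t 1.1 tcp [ 0.4434 -0.115   0.2386] tool x [ 0.921  0.39  -0.   ] q [ 0.25  0.48 -0.15  2.05  0.12  0.62 -1.14] delta [ 0.2468 -0.2348  0.0385]
```

In the tool's units: 0.247 m / 0.75 = 0.3293, -0.235 m / 0.75 = -0.3133.

```bash
echo '{"x":[0.3293,0.3293,0.3293,0.3293,0.3293,0.3293,0.3293,0.3293,0.3293,0.3293],"y":[-0.3133,-0.3133,-0.3133,-0.3133,-0.3133,-0.3133,-0.3133,-0.3133,-0.3133,-0.3133],"z":[0,0,0,0,0,0,0,0,0,0],"turn":[0,0,0,0,0,0,0,0,0,0],"jaw":[0.06,0.06,0.06,0.06,0.06,0.06,0.06,0.06,0.06,0.06]}' > mv.in && python3 nudge.py mv.in
python3 - <<'E'
from h import *
to(.579,.1975,.10)
c,P=cloud("wrist"); np.save("/tmp/w.npy",P); cv2.imwrite("pics/w1.png",c["frame"])
p=P.reshape(-1,3)
for nm,g,z0,z1,r in(("collar",(.5586,.089),.134,.150,.045),("vent",(.579,.1975),.115,.135,.025)):
    q=p[(np.hypot(*(p[:,:2]-g).T)<r)&(p[:,2]>z0)&(p[:,2]<z1)]
    if len(q)<3: print(nm,len(q)); continue
    print(nm,len(q),np.round(cv2.minEnclosingCircle(np.ascontiguousarray(q[:,:2],dtype=np.float32)),4) if 0 else cv2.minEnclosingCircle(np.ascontiguousarray(q[:,:2],dtype=np.float32)),q.mean(0).round(4),np.percentile(q[:,2],[5,50,95]).round(4))
E
```

```text
t: 2.1
tcp_pos: [0.5784, 0.1939, 0.2383]
tcp_rot: [3.078, 0.622, -0.002]
contact_force: [0.2, -0.9, 0.4]
grip_width: 0.06
gripper_force: 0.0
t 2.1 tcp [0.5784 0.1939 0.2383] tool x [ 0.921  0.389 -0.002] q [-0.34  0.67 -0.1   1.61  0.08  0.87 -1.65] delta [ 0.0023 -0.0033  0.1383]
collar 979 ((0.5691308975219727, 0.08806408941745758), 0.025036435574293137) [0.5758 0.0872 0.1405] [0.1363 0.1409 0.1419]
vent 623 ((0.579466700553894, 0.19896537065505981), 0.010088765062391758) [0.5801 0.1992 0.1242] [0.1198 0.1246 0.1258]
```

View pics/w1.png

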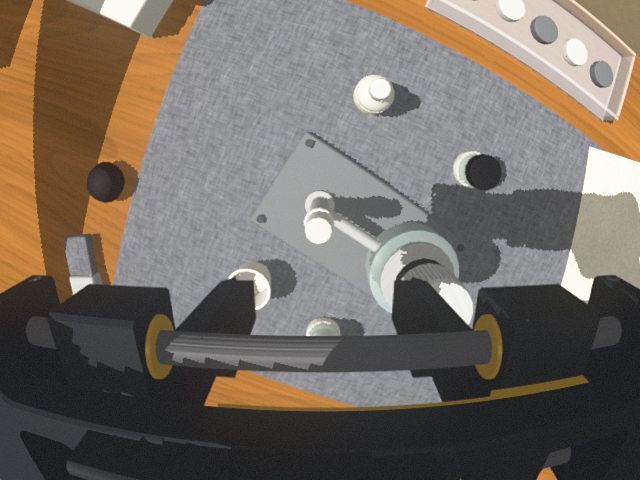

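Wrist view: vent cap top at (318,228), directly ahead and clear, at about (0.579, 0.198, 0.125). Descending with the fingers open.

In the tool's units: 0.137 m / 0.75 = 0.1827, 0.12 m / 0.75 = 0.16.

```bash
echo '{"x":[0,0,0,0,0,0,0],"y":[0,0,0,0,0,0,0],"z":[0.0667,0.1333,0.16,0.1827,0.1827,0.1827,0.1827],"turn":[0,0,0,0,0,0,0],"jaw":[0.06,0.06,0.06,0.06,0.06,0.06,0.06]}' > mv.in && python3 nudge.py mv.in; python3 -c "
from h import *
to(.5793,.198,.101)"
```

```text
t: 2.85
tcp_pos: [0.5797, 0.1955, 0.1031]
tcp_rot: [-3.079, -0.624, -0.003]
contact_force: [0.4, -0.3, 0.0]
grip_width: 0.0599
gripper_force: 0.0
t 2.85 tcp [0.5797 0.1955 0.1031] tool x [0.921 0.389 0.002] q [-0.35  0.85 -0.08  1.72  0.11  0.58 -1.68] delta [ 0.0006 -0.0025  0.0021]
```

In the tool's units: -0.002 m / 0.75 = -0.0027.

```bash
echo '{"x":[0,0,0,0,0,0,0,0],"y":[-0.0027,-0.0027,-0.0027,-0.0027,-0.0027,-0.0027,-0.0027,-0.0027],"z":[0.0027,0.0027,0.0027,0.0027,0.0027,0.0027,0.0027,0.0027],"turn":[0,0,0,0,0,0,0,0],"jaw":[0.06,0.03,0.015,0.01,0.01,0.01,0.01,0.01]}' > mv.in && python3 nudge.py mv.in 25; python3 -c "
from h import *
to(.5793,.198,.121)"
```

```text
t: 3.65
tcp_pos: [0.5782, 0.1977, 0.0999]
tcp_rot: [3.079, 0.625, 0.0]
contact_force: [-0.4, 0.2, 2.6]
grip_width: 0.0195
gripper_force: 25.8
t 3.65 tcp [0.5782 0.1977 0.0999] tool x [0.921 0.39  0.   ] q [-0.36  0.85 -0.08  1.72  0.11  0.57 -1.68] delta [ 0.0012  0.0001 -0.0211]
```

Gripped (19.5 mm opening). Pulling up.

In the tool's units: -0.018 m / 0.75 = -0.024, -0.017 m / 0.75 = -0.0227.

```bash
echo '{"x":[0,0,0,0,0,0,0],"y":[0,0,0,0,0,0,0],"z":[-0.0053,-0.0107,-0.016,-0.02,-0.0227,-0.024,-0.024],"turn":[0,0,0,0,0,0,0],"jaw":[0.01,0.01,0.01,0.01,0.01,0.01,0.01]}' > mv.in && python3 nudge.py mv.in 25; echo '{"x":[0,0,0],"y":[0,0,0],"z":[-0.0013,-0.0027,-0.0027],"turn":[0,0,0],"jaw":[0.01,0.01,0.01]}' > mv.in && python3 nudge.py mv.in
```

```text
t: 4.35
tcp_pos: [0.5781, 0.1976, 0.1175]
tcp_rot: [3.079, 0.625, 0.0]
contact_force: [1.7, 1.1, -5.8]
grip_width: 0.0192
gripper_force: 26.0
t: 4.65
tcp_pos: [0.578, 0.1976, 0.1177]
tcp_rot: [3.079, 0.626, -0.001]
contact_force: [5.7, 2.8, -19.5]
grip_width: 0.0188
gripper_force: 25.1
```

The cap is at its stop, since the force rises to 19 N with no further travel. I'll relax, release and rise.

In the tool's units: -0.1 m / 0.75 = -0.1333, -0.08 m / 0.75 = -0.1067.

```bash
echo '{"x":[0,0,0,0,0,0,0,0,0],"y":[0,0,0,0,0,0,0,0,0],"z":[0.0013,0.002,0.002,0.002,-0.04,-0.1067,-0.1333,-0.1333,-0.1333],"turn":[0,0,0,0,0,0,0,0,0],"jaw":[0.01,0.03,0.05,0.07,0.085,0.085,0.085,0.085,0.085]}' > mv.in && python3 nudge.py mv.in
python3 - <<'E'
from h import *
to(.559,.089,.2)
for n in("wrist","top"):
    c,P=cloud(n);p=P.reshape(-1,3)
    for nm,g,z0,z1,r in(("collar",(.5586,.089),.134,.150,.045),("vent",(.579,.1975),.115,.155,.025)):
        q=p[(np.hypot(*(p[:,:2]-g).T)<r)&(p[:,2]>z0)&(p[:,2]<z1)]
        if len(q)>9: print(n,nm,len(q),cv2.minEnclosingCircle(np.ascontiguousarray(q[:,:2],dtype=np.float32)),np.percentile(q[:,2],[5,50,95]).round(4))
E
```

```text
t: 5.55
tcp_pos: [0.5777, 0.1976, 0.22]
tcp_rot: [3.079, 0.625, 0.0]
contact_force: [0.5, -0.1, -0.6]
grip_width: 0.0811
gripper_force: 0.0
t 5.55 tcp [0.5777 0.1976 0.22  ] tool x [0.921 0.39  0.   ] q [-0.35  0.69 -0.1   1.63  0.09  0.82 -1.66] delta [-0.0596  0.0927  0.02  ]
wrist collar 183 ((0.5607865452766418, 0.09309656172990799), 0.02759392186999321) [0.1344 0.1404 0.1418]
wrist vent 1111 ((0.5794653296470642, 0.19884857535362244), 0.012021875008940697) [0.1159 0.1417 0.143 ]
top collar 489 ((0.5571514964103699, 0.08947519212961197), 0.027520127594470978) [0.1362 0.1411 0.1452]
```

The vent top is now at 0.1425 m, up 18 mm from shut. Now over to the collar.

In the tool's units: 0.108 m / 0.75 = 0.144, 0.1 m / 0.75 = 0.1333.

```bash
echo '{"x":[-0.04,-0.0807,-0.0807,-0.0807,-0.0807,-0.0807,-0.0807,-0.0807,-0.0807,-0.0807],"y":[0.06,0.122,0.122,0.122,0.122,0.122,0.122,0.122,0.122,0.122],"z":[0,0,0,0,0.0533,0.1067,0.1333,0.144,0.144,0.144],"turn":[0,0,0,0,0,0,0,0,0,0],"jaw":[0.085,0.085,0.085,0.085,0.085,0.085,0.085,0.085,0.085,0.085]}' > mv.in && python3 nudge.py mv.in; python3 -c "
from h import *
to(.5575,.0895,.112)"
```

```text
t: 6.65
tcp_pos: [0.5587, 0.091, 0.1124]
tcp_rot: [-3.078, -0.627, -0.002]
contact_force: [0.2, 1.2, 0.5]
grip_width: 0.085
gripper_force: 0.0
t 6.65 tcp [0.5587 0.091  0.1124] tool x [0.92  0.391 0.002] q [-0.19  0.79 -0.09  1.86  0.13  0.5  -1.54] delta [-0.0017  0.0009  0.0004]
```

In the tool's units: -0.0017 m / 0.75 = -0.0023, 0.001 m / 0.75 = 0.0013.

```bash
echo '{"x":[-0.0023,-0.0023,-0.0023,-0.0023,-0.0023,-0.0023,-0.0023],"y":[0.0013,0.0013,0.0013,0.0013,0.0013,0.0013,0.0013],"z":[0,0,0,0,0,0,0],"turn":[0,0,0,0,0,0,0],"jaw":[0.07,0.056,0.045,0.045,0.045,0.045,0.045]}' > mv.in && python3 nudge.py mv.in 30; echo '{"x":[0,0,0],"y":[0,0,0],"z":[0.0013,0.0013,0.0013],"turn":[0.025,0.05,0.05],"jaw":[0.045,0.045,0.045]}' > mv.in && python3 nudge.py mv.in; python3 -c "
from h import *
to(.5575,.0895,.112)"
```

```text
t: 7.35
tcp_pos: [0.5571, 0.0883, 0.112]
tcp_rot: [3.079, 0.625, 0.001]
contact_force: [0.5, -0.4, 3.1]
grip_width: 0.0526
gripper_force: 30.0
t: 7.65
tcp_pos: [0.5577, 0.0888, 0.1118]
tcp_rot: [-3.126, -0.311, -0.004]
contact_force: [-0.9, 0.6, 9.3]
grip_width: 0.0534
gripper_force: 30.0
t 7.65 tcp [0.5577 0.0888 0.1118] tool x [0.98  0.197 0.002] q [-0.22  0.79 -0.04  1.86  0.06  0.49 -1.67] delta [-0.0001 -0.0007 -0.0002]
```

Positive turn lowers joint 7, so I'll search in the negative direction, where there is more range.

In the tool's units: -0.44 rad / 4 = -0.11.

```bash
echo '{"x":[0,0,0,0,0,0],"y":[0,0,0,0,0,0],"z":[0,0,0,0,0,0],"turn":[-0.025,-0.05,-0.07,-0.09,-0.11,-0.11],"jaw":[0.045,0.045,0.045,0.045,0.045,0.045]}' > mv.in && python3 nudge.py mv.in; echo '{"x":[0,0,0,0],"y":[0,0,0,0],"z":[0,0,0,0],"turn":[-0.02,-0.04,-0.06,-0.06],"jaw":[0.045,0.045,0.045,0.045]}' > mv.in && python3 nudge.py mv.in; python3 -c "
from h import *
to(.5575,.0895,.112)"
```

```text
t: 8.25
tcp_pos: [0.5579, 0.0887, 0.1118]
tcp_rot: [-2.981, -0.992, -0.004]
contact_force: [-0.4, 0.3, 8.9]
grip_width: 0.0536
gripper_force: 30.0
t: 8.65
tcp_pos: [0.5574, 0.0885, 0.1108]
tcp_rot: [-2.841, -1.34, -0.002]
contact_force: [0.5, 0.9, 1.2]
grip_width: 0.053
gripper_force: 30.0
t 8.65 tcp [0.5574 0.0885 0.1108] tool x [0.636 0.772 0.001] q [-0.11  0.8  -0.22  1.86  0.31  0.52 -1.23] delta [ 0.0009 -0.0006 -0.0012]
```

The force fell from 9 N to 1 N, so the keyways have met the pins. Pushing down.

In the tool's units: 0.006 m / 0.75 = 0.008, 0.004 m / 0.75 = 0.0053.

```bash
echo '{"x":[0,0,0,0],"y":[0,0,0,0],"z":[0.0027,0.0053,0.008,0.008],"turn":[0,0,0,0],"jaw":[0.045,0.045,0.045,0.045]}' > mv.in && python3 nudge.py mv.in; python3 -c "
from h import *
to(.5575,.0895,.1)"
```

```text
t: 9.05
tcp_pos: [0.5577, 0.088, 0.1057]
tcp_rot: [2.841, 1.338, 0.003]
contact_force: [1.2, -1.0, 6.2]
grip_width: 0.0533
gripper_force: 30.1
t 9.05 tcp [0.5577 0.088  0.1057] tool x [0.637 0.771 0.001] q [-0.12  0.81 -0.21  1.86  0.32  0.51 -1.23] delta [ 0.001  -0.0011  0.0057]
```

In the tool's units: 0.006 m / 0.75 = 0.008, 0.004 m / 0.75 = 0.0053.

```bash
echo '{"x":[0,0,0,0],"y":[0,0,0,0],"z":[0.0027,0.0053,0.008,0.008],"turn":[0,0,0,0],"jaw":[0.045,0.045,0.045,0.045]}' > mv.in && python3 nudge.py mv.in; echo '{"x":[0,0,0,0],"y":[0,0,0,0],"z":[0.0027,0.0053,0.008,0.008],"turn":[0,0,0,0],"jaw":[0.045,0.045,0.045,0.045]}' > mv.in && python3 nudge.py mv.in 45;  python3 - <<'E'
from h import *
to(.5575,.0895,.093)
for n in("scene","wrist"):
    c,P=cloud(n);p=P.reshape(-1,3); cv2.imwrite(f"pics/{n}2.png",c["frame"])
    for nm,g,z0,z1,r in(("collar",(.5576,.089),.115,.150,.026),("vent",(.579,.1975),.115,.155,.025)):
        q=p[(np.hypot(*(p[:,:2]-g).T)<r)&(p[:,2]>z0)&(p[:,2]<z1)]
        if len(q)>9: print(n,nm,len(q),np.percentile(q[:,2],[5,25,50,75,95]).round(4))
    if n=="scene": cv2.imwrite("pics/s2c.png",cv2.resize(c["frame"][170:300,290:450],None,fx=4,fy=4,interpolation=cv2.INTER_CUBIC))
E
```

```text
t: 9.45
tcp_pos: [0.5577, 0.088, 0.0999]
tcp_rot: [2.84, 1.338, 0.003]
contact_force: [0.2, -1.4, 7.3]
grip_width: 0.0535
gripper_force: 30.1
t: 9.85
tcp_pos: [0.5577, 0.0881, 0.0946]
tcp_rot: [2.84, 1.338, 0.004]
contact_force: [-1.4, -2.0, 14.0]
grip_width: 0.0526
gripper_force: 45.1
t 9.85 tcp [0.5577 0.0881 0.0946] tool x [0.637 0.771 0.001] q [-0.12  0.82 -0.2   1.87  0.32  0.48 -1.24] delta [ 0.0009 -0.0011  0.0016]
scene vent 126 [0.1178 0.1237 0.1349 0.1432 0.1455]
wrist collar 9347 [0.1224 0.123  0.1234 0.1237 0.1243]
wrist vent 5246 [0.1161 0.128  0.1412 0.1423 0.1432]
```

View pics/s2c.png

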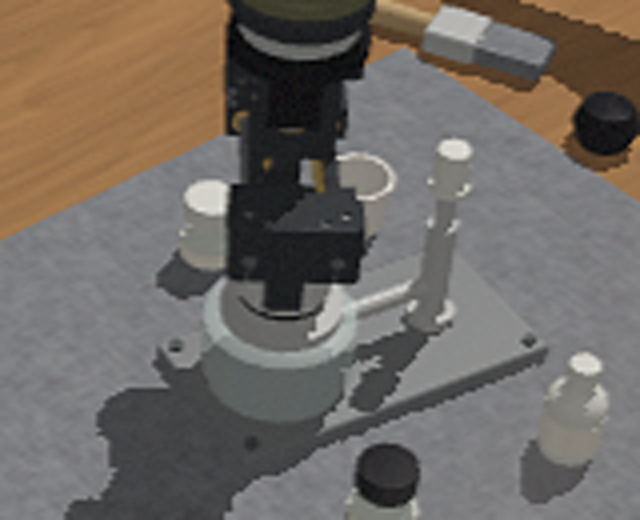

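Scene crop: the gripper holds the collar low on the pot at (285,290). The vent cap is up at (455,155), and the bottle and jars stand undisturbed. The wrist depth puts the collar top at 0.1234 m, against 0.123 m fully home. I'll add a small extra push for margin.

In the tool's units: 0.0015 m / 0.75 = 0.002, 0.001 m / 0.75 = 0.0013.

```bash
echo '{"x":[0,0,0,0,0],"y":[0,0,0,0,0],"z":[0.0013,0.002,0.002,0.002,0.002],"turn":[0,0,0,0,0],"jaw":[0.045,0.045,0.045,0.045,0.045]}' > mv.in && python3 nudge.py mv.in 45;  python3 - <<'E'
from h import *
c,P=cloud("wrist");p=P.reshape(-1,3)
q=p[(np.hypot(*(p[:,:2]-(.5576,.089)).T)<.026)&(p[:,2]>.115)&(p[:,2]<.15)]
A=np.c_[q[:,:2]-(.5576,.089),np.ones(len(q))]; print("plane",np.linalg.lstsq(A,q[:,2],rcond=None)[0].round(4))
s=robot.state(); print(s["contact_force"],s["gripper_force"],s["grip_width"])
E
```

```text
t: 10.45
tcp_pos: [0.5578, 0.088, 0.0934]
tcp_rot: [2.84, 1.338, 0.003]
contact_force: [-3.3, -1.2, 20.2]
grip_width: 0.0529
gripper_force: 45.1
plane [1.000e-04 1.100e-03 1.224e-01]
[-2.93893185 -1.32014978 20.48435046] 45.08489247553371 0.053090840540113274
```

In the tool's units: 0.001 m / 0.75 = 0.0013.

```bash
echo '{"x":[0,0,0],"y":[0,0,0],"z":[0.0013,0.0013,0.0013],"turn":[0,0,0],"jaw":[0.045,0.045,0.045]}' > mv.in && python3 nudge.py mv.in 45; python3 -c "
from cell import robot
print(robot.hand_in())"
```

```text
t: 10.8
tcp_pos: [0.5577, 0.088, 0.0932]
tcp_rot: [2.84, 1.338, 0.004]
contact_force: [-4.3, -1.6, 27.3]
grip_width: 0.0531
gripper_force: 45.1
the job is handed in; nothing more can be done
None
```

I handed the job in at about 10.8 s with the vent cap open at its stop (about 18 mm up) and the filter cap gripped and pushed down about 19 mm, hard against its stop; the hand-in returned no verdict.

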